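# Hang the measuring cup on the folding hook stand

## Task

Press down the red tab at the back of the folding hook stand so that its steel arm tips fully up and stays there. Then pick up the steel measuring cup by its handle, slide the loop at the handle's end over the tip and along the raised arm before you let go, and leave the cup hanging still by its loop with the arm still up. Do not knock over or push aside the pepper grinder, the oil bottle or the salt bowl.

Things in the scene. Friction and masses are not known exactly. Their poses are not given: they have to be found in the camera images.
- hook_stand: Fixed hook stand: dark round wooden base 110 mm across and 14 mm high, thin dark post 16 mm across, and on top a clevis (22 mm along x, 38 mm wide, top 156 mm above the worktop) in which the arm pivots. Origin: centre of the underside of the base, on the worktop. Its -x axis points to the side where the arm sticks out (toward the robot, more or less to its left), +x to the tab's side; z up.
- hook_arm (a joint): Hinge of the arm in the stand, rad. 0: folded, the arm is level; 1.047: stop, the arm points 60 degrees above level. It grows as the tab goes down. Starts between 0 and 0.2. A stiff friction hinge (0.35 N m; about 7 N straight down on the tab): it stays where it is left, and carries the cup, but pushing sideways on the arm's tip with more than about 3 N turns it.
- rod_pivot (a point): Point on the hinge axis, 145 mm above the worktop, in line with the post; its frame turns with the arm. The arm is a straight round steel rod, 9 mm thick, that runs from this point along this frame's -x axis to a ball tip 14 mm across centred 115 mm out. y is the hinge axis (always level). z is square to the rod, on its upper side. A fixed collar disc 36 mm across on the rod, 42 to 47 mm from the pivot, stops the loop; the free rod from 47 to 115 mm is where the loop goes.
- press_tab (a point): Red ribbed tab plate, 42 (x) x 28 (y) x 5 (z) mm, fixed to the arm's other end, beyond the post; it turns with the arm. This point: centre of the plate, 55 mm from the pivot; same axes as rod_pivot, on whose +x side it lies. It is cranked: with the arm folded it rises 40 degrees outward, with the arm fully up it slopes 20 degrees down outward. Pressing straight down about 50 mm beyond the pivot (level distance) stays on the plate for the whole stroke.
- cup_handle (a point): Loose stainless measuring cup, about 120 g: round open bowl 58 mm across the rim, 36 mm high, with a straight level handle, a flat bar 16 mm wide and 5 mm thick whose middle plane is 33.5 mm above the cup's underside. This point: middle of the bar, 58 mm from the bowl's axis. The bar's bare part runs from 29 mm to 98 mm from the bowl's axis. x runs along the handle from bowl to loop, z is up out of the bowl.
- cup_loop (a point): Centre of the round wire loop at the handle's end, 54 mm beyond cup_handle along x, in the same plane as the bar, square to z: 26 mm inside, 38 mm outside diameter. Same axes as cup_handle.
- grinder_mid (a point): Pepper grinder, glass with black cap, 43 mm across, 112 mm high; a bystander. Point at half height.
- bottle_mid (a point): Small square oil bottle with black cap, 42 mm wide, 170 mm high; a bystander. Point at half height.
- bowl_mid (a point): Stoneware bowl of salt, 110 mm across, 51 mm high; a bystander. Point at half height.
Mind the look-alikes: they are no part of the job. Of the things shaped like the part that bears cup_handle, the bare steel one is meant.

How it is judged:
By the outcome, as a careful person would: the job done as asked, in the order asked, and still so for the second after the job is handed in, with the robot touching nothing.
It also fails if it takes over 69 s, if anything falls off the work surface, if the arm or the gripper's body presses on something with over 40 N, if the wrist force passes 120 N, or if a joint passes its speed limit or range.

## Robot

A 6-joint arm with a two-finger parallel gripper is mounted at the origin on a cart in front of the work surface, level with it; the furniture and walls round the work are solid. World frame = base frame: x ahead of the robot, y to its left, z up, the work surface at z = 0. Lengths are in mm, angles in rad, forces in N, time in s.
With the tool pointing down it reaches from about 350 to 975 mm from the base axis. Payload 7.1 kg.
Tool frame: the origin (TCP) lies between the finger pads; the fingertips stand 14 mm ahead of it and the grasp point (between the pads) lies 5 mm behind it; z points along the fingers, y is the direction in which the jaws open and shut (so a half turn about z gives the same grasp; the last joint's range is limited). The gripper opens to 88 mm and grips with 3 to 60 N. Pads are 20 mm wide; open, the fingers measure 115 mm over their backs; the gripper's body (75 mm by 178 mm) begins 61 mm behind the grasp point.
Start: joints at [1.132, 0.423, 1.63, -0, 1.089, -0.019], TCP at [254.704, 570.728, 236.675] pointing down, gripper open.
Joint ranges: [-3, 3], [-0.9, 2.11], [0.09, 2.58], [-1.31, 4.45], [0.11, 2.69], [-2.54, 2.54]. Speed limits (rad/s): [2.39, 2.39, 3.01, 3.14, 3.14, 3.14].

## Interface

Orientations are given as a rotation vector (axis times angle).
In Python, from workcell import get_obs, get_image, calibration, close_job, regions_of, place_of gives the robot as it stands.
- The arm moves only by the tool move_arm, never from a script. Its argument "deltas" is a list of rows, each a list of 5 numbers: the closure in counts, from 0 (fully open) to 255 (shut), then the shift along the tool's x, y, z in m, then the turn about the tool's z in rad. In form: [[grip, x, y, z, roll], ...]. A call has 1 to 5 rows; each row is the pose to reach, as a shift and turn from the pose commanded when the call began, along the tool's axes at that moment; what a row does not reach only later rows make up. A row lasts 1/12 s, in which the tool goes at most 41.7 mm and 7.16 degrees, less where a joint would pass 70% of its speed; a pose out of reach is approached as far as the arm can. A call with a gripper value outside its range is refused whole. The fingers move at their own pace and stop on an object; the grip force is fixed at half the most. Time passes only in rows, so rows that repeat a pose let the fingers close. It gives the time, the measured TCP pose, the force and the opening at its end, in the units of the state.
- get_obs(): the state, without advancing time (a new reading comes with each control period).
- get_image(name): name is "scene" or "top" or "wrist"; returns the picture (420x560x3 uint8, blue, green, red); there is no depth.
- calibration(name): a dict with "intrinsics" (3x3 intrinsics, pixels), "world_to_cam" (4x4, takes a point from world to camera coordinates); the wrist camera has in their place "hand_eye" (4x4, takes a point from camera to tool coordinates, whose origin is the TCP and whose axes are the flange's). Camera axes: x right, y down, z forward; pixel columns grow to the right and rows downward; lengths in mm; the calibration is good to about 2 mm. A picture is of the moment at which its call begins: read the wrist's pose just before it. calibration takes no time and is no camera call.
- close_job(): hands the job in, once; it reports no verdict.
Trained networks look in the newest picture that a camera, given by its name, has taken for a name from the list of things; names that differ only in an ending like _2 or _b are one class to them, and where a whole thing is asked for, a point or a joint stands for the part that bears it (a point fixed in the world has none). Each returns a list of dicts, best first, with "conf" (0 to 1); they miss things now and then, are a little off and sometimes report something else, mostly with a low value. They report only what shows in the picture. A call takes as long as a camera call. They do not tell look-alikes from the thing itself.
- regions_of(camera, name): "region" (420x560 bool, what is visible of it).
- place_of(camera, name): "location" ([x, y, z] in mm, in world coordinates, good to about 4 mm: a listed point, or the origin of a listed thing).
The state is a dict: "t": time; "qpos": joint angles; "qvel": joint speeds; "joint_torque": joint torques, N m; "ee_pos": TCP position; "orientation": TCP orientation; "ft_force": force on the tool from outside, world axes, zero at the start; "moment": the same for the moment, N m; "width": finger opening in mm.
Only numpy, scipy, OpenCV 4.12 (cv2) and the standard library are available. Lean on these libraries where they do the work, as an engineer would, in place of code of your own. Each camera call takes 0.05 s, during which the arm holds its last target.

## Working session

There is one attempt and no reset: what is moved stays moved. The work goes in short steps, Python scripts to look and compute and a tool call to move; the robot and the scene stay as the last step left them, time stands still between calls to the robot, and variables do not carry over. Pictures are saved under pics/ and viewed, and the job is handed in when it is done.

Besides the shell and the picture viewer there is one more tool, called as name([rows], argument=value, ...), one row to a line, values as JSON. move_arm: Moves the arm, as the interface text tells. Its arguments: {"type":"object","properties":{"deltas":{"type":"array","items":{"type":"array","items":{"type":"number"}}}},"required":["deltas"]}

```bash
mkdir -p pics; ls
python3 - <<'E'
from workcell import *
import cv2
o=get_obs(); print({k:o[k] for k in ('t','ee_pos','orientation','width','qpos')})
for c in ("scene","top","wrist"):
    cv2.imwrite(f"pics/a_{c}.png",get_image(c))
for c in ("scene","top"):
    for n in ("hook_stand","rod_pivot","press_tab","cup_handle","cup_loop","grinder_mid","bottle_mid","bowl_mid"):
        print(c,n,[(round(d['conf'],2),[round(float(v)) for v in d['location']]) for d in place_of(c,n)])
print(get_obs()['t'])
for c in ("scene","top"):print(calibration(c))
print(calibration("wrist"))
E
```

```text
pics
{'t': 0.0, 'ee_pos': array([254.50967383, 570.2847135 , 235.92712627]), 'orientation': array([-6.54521634e-01, -3.07231253e+00,  2.22054116e-03]), 'width': 87.92907579329156, 'qpos': array([ 1.13197747e+00,  4.23831179e-01,  1.63064055e+00,  4.71804447e-06,
        1.08857356e+00, -1.90194231e-02])}
scene hook_stand [(0.58, [636, -105, 0])]
scene rod_pivot [(0.84, [642, -109, 147])]
scene press_tab [(0.91, [636, -150, 180])]
scene cup_handle [(0.95, [458, -52, 36]), (0.87, [468, -300, 33])]
scene cup_loop [(0.75, [423, -103, 28]), (0.73, [477, -354, 33])]
scene grinder_mid [(0.68, [430, 121, 55])]
scene bottle_mid [(0.8, [655, -322, 81])]
scene bowl_mid [(0.6, [716, 173, 24])]
top hook_stand [(0.57, [639, -102, -5])]
top rod_pivot [(0.78, [639, -108, 144])]
top press_tab [(0.93, [632, -154, 182])]
top cup_handle [(0.73, [470, -303, 33]), (0.69, [452, -54, 34]), (0.27, [657, -315, 85])]
top cup_loop [(0.95, [426, -99, 33]), (0.6, [477, -351, 32])]
top grinder_mid [(0.6, [423, 119, 58])]
top bottle_mid [(0.56, [661, -318, 82])]
top bowl_mid [(0.92, [717, 173, 24])]
0.95
{'intrinsi
[... 869 characters left out ...]
02],
       [ 1.07895911e-01,  1.34337808e-02, -9.94071429e-01,
         1.15514011e+03],
       [ 0.00000000e+00,  0.00000000e+00,  0.00000000e+00,
         1.00000000e+00]])}
{'intrinsics': array([[309.65832009,   0.        , 282.61908239],
       [  0.        , 309.65832009, 205.92053342],
       [  0.        ,   0.        ,   1.        ]]), 'hand_eye': array([[-1.26227878e-04, -9.55701770e-01, -2.94336729e-01,
         8.24601824e+01],
       [ 9.99999863e-01,  2.91746739e-05, -5.23584498e-04,
        -4.32583240e-01],
       [ 5.08977810e-04, -2.94336755e-01,  9.55701635e-01,
        -1.48047533e+02],
       [ 0.00000000e+00,  0.00000000e+00,  0.00000000e+00,
         1.00000000e+00]])}
```

View pics/a_scene.png

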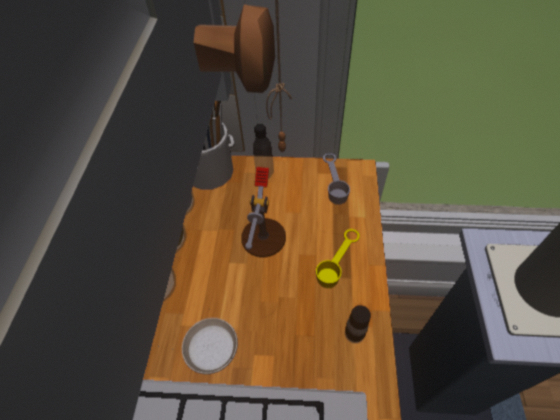

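View pics/a_top.png

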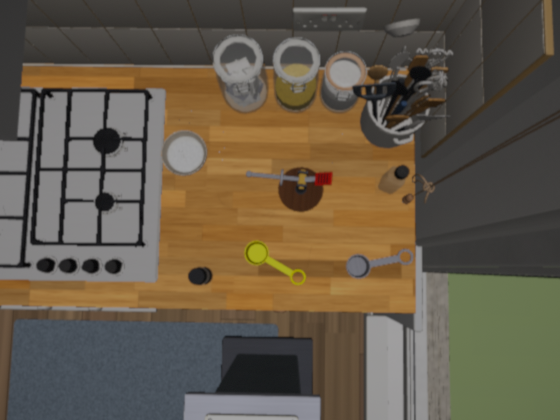

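Run:
```python
import cv2,numpy as np
a=cv2.imread('pics/a_top.png')
c=a[150:420,200:480]
cv2.imwrite('pics/a_crop.png',cv2.resize(c[:, :],None,fx=2.2,fy=2.2,interpolation=cv2.INTER_CUBIC))
```

```text
(no output)
```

View pics/a_crop.png

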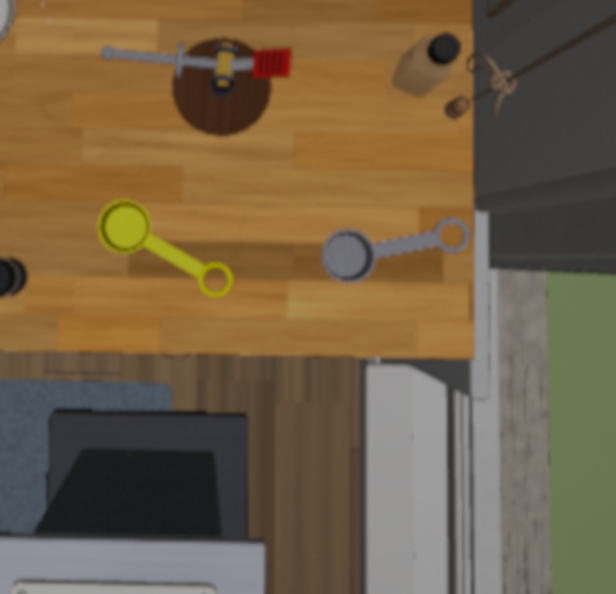

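```bash
cat > h.py <<'E'
import numpy as np,cv2
from workcell import *
from scipy.spatial.transform import Rotation as R
def proj(c,P):
    k=calibration(c);P=np.atleast_2d(P).astype(float)
    q=P@k['world_to_cam'][:3,:3].T+k['world_to_cam'][:3,3]
    u=q@k['intrinsics'].T; return u[:,:2]/u[:,2:]
def onplane(c,uv,z):
    k=calibration(c);W=k['world_to_cam'];Rm=W[:3,:3]
    C=-Rm.T@W[:3,3]; d=Rm.T@np.linalg.inv(k['intrinsics'])@np.array([uv[0],uv[1],1.])
    return C+d*(z-C[2])/d[2]
def tri(uvs,cams):
    A=[];b=[]
    for uv,c in zip(uvs,cams):
        k=calibration(c);W=k['world_to_cam'];Rm=W[:3,:3]
        C=-Rm.T@W[:3,3]; d=Rm.T@np.linalg.inv(k['intrinsics'])@np.array([uv[0],uv[1],1.]);d/=np.linalg.norm(d)
        M=np.eye(3)-np.outer(d,d);A.append(M);b.append(M@C)
    return np.linalg.lstsq(np.vstack(A),np.hstack(b),rcond=None)[0]
def totool(dxyz,rotvec):  # world mm -> tool m
    return R.from_rotvec(rotvec).as_matrix().T@np.array(dxyz)/1000
def state():
    o=get_obs();M=R.from_rotvec(o['orientation']).as_matrix()
    return o,M,np.degrees(np.arctan2(M[1,0],M[0,0]))
E
python3 - <<'E'
import cv2
a=cv2.imread('pics/a_scene.png');s=a[150:270,210:370]
cv2.imwrite('pics/b1.png',cv2.resize(s,None,fx=5,fy=5,interpolation=cv2.INTER_CUBIC))
a=cv2.imread('pics/a_top.png');s=a[150:290,230:420]
cv2.imwrite('pics/b2.png',cv2.resize(s,None,fx=4,fy=4,interpolation=cv2.INTER_CUBIC))
E
```

```text
(no output)
```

View pics/b1.png

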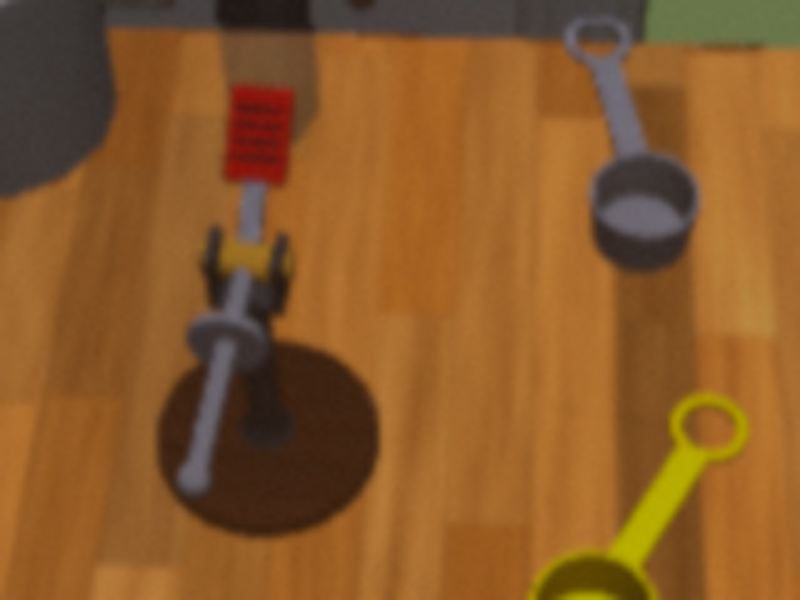

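View pics/b2.png

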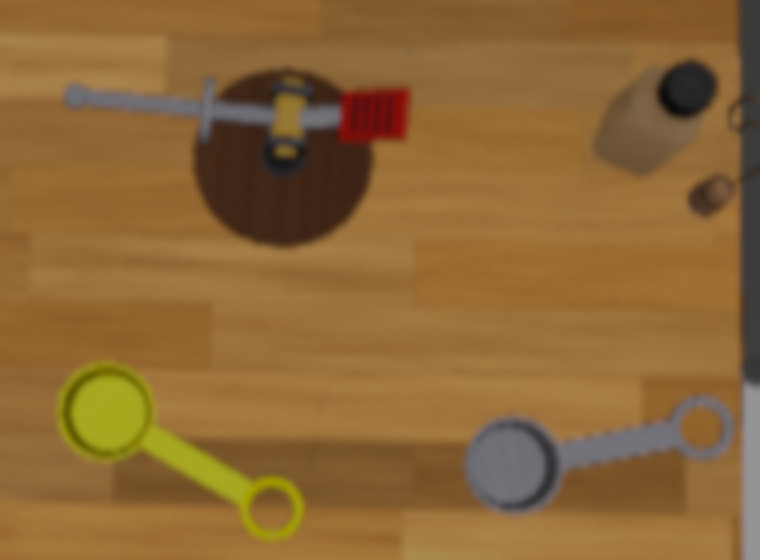

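Run:
```python
from h import *
S=lambda u,v:(u/5+210-.4,v/5+150-.4); T=lambda u,v:(u/4+230-.4,v/4+150-.4)
c=('scene','top')
for n,a,b in [('tip',S(192,480),T(75,95)),('pivot',S(243,262),T(290,115)),('tab',S(260,137),T(376,115)),('loop',S(598,40),T(702,428)),('rim',S(644,197),T(513,465)),('collar',S(228,340),T(207,110))]:
    p=tri([a,b],c); print(n,p.round(1),'resid',(proj('scene',p)-a).round(1),(proj('top',p)-b).round(1))
print('base',onplane('scene',S(268,438),14),onplane('top',T(283,157),14))
for z,n,t in[(33.5,'loop',T(702,428)),(36,'rim',T(513,465))]:print(n,onplane('top',t,z).round(1))
for z,n,t in[(33.5,'loop',S(598,40)),(36,'rim',S(644,197))]:print(n,onplane('scene',t,z).round(1))
o,M,y=state();print(o['ee_pos'],M.round(3),y)
```

```text
tip [648.3   9.2 152.1] resid [[-0. -0.]] [[-0.  0.]]
pivot [ 640.5 -106.6  144. ] resid [[-0.1 -0. ]] [[-0.   0.1]]
tab [ 635.2 -150.8  175.8] resid [[-0.2 -0. ]] [[-0.   0.2]]
loop [ 478.4 -352.2   33.4] resid [[-0. -0.]] [[-0.  0.]]
rim [ 455.2 -242.    33.2] resid [[0. 0.]] [[ 0. -0.]]
collar [641.8 -61.8 148.5] resid [[-0. -0.]] [[-0.  0.]]
base [637.63556978 -99.20467893  14.        ] [ 637.93623148 -105.70791434   14.        ]
loop [ 478.5 -352.2   33.5]
rim [ 455.1 -241.6   36. ]
loop [ 478.4 -352.1   33.5]
rim [ 455.6 -239.7   36. ]
[254.70531406 570.72743237 236.67396106] [[-0.913  0.408 -0.   ]
 [ 0.408  0.913 -0.   ]
 [-0.    -0.    -1.   ]] 155.94732271957974
```

move_arm([
  [255, -0.032, -0.025, -0.005, 0],
  [255, -0.065, -0.051, -0.01, 0],
  [255, -0.097, -0.076, -0.015, 0],
  [255, -0.129, -0.102, -0.02, 0],
  [255, -0.161, -0.127, -0.025, 0],
])

```text
t: 1.37
ee_pos: [350.3, 387.4, 261.9]
orientation: [0.654, 3.073, 0.0]
ft_force: [0.5, 0.4, 0.7]
width: 58.0
```

move_arm([
  [255, -0.032, -0.025, 0, 0],
  [255, -0.065, -0.051, 0, 0],
  [255, -0.097, -0.076, 0, 0],
  [255, -0.129, -0.102, 0, 0],
  [255, -0.161, -0.127, 0, 0],
])

```text
t: 1.78
ee_pos: [445.7, 205.6, 262.0]
orientation: [0.654, 3.072, 0.001]
ft_force: [-0.2, 0.1, 0.3]
width: 24.6
```

move_arm([
  [255, -0.032, -0.025, 0, 0],
  [255, -0.065, -0.051, 0, 0],
  [255, -0.097, -0.076, 0, 0],
  [255, -0.129, -0.102, 0, 0],
  [255, -0.161, -0.127, 0, 0],
])

```text
t: 2.2
ee_pos: [541.1, 23.8, 261.9]
orientation: [0.655, 3.072, 0.0]
ft_force: [1.1, 1.0, -0.9]
width: 0.4
```

move_arm([
  [255, -0.032, -0.025, 0, 0.12],
  [255, -0.065, -0.051, 0, 0.24],
  [255, -0.097, -0.076, 0, 0.36],
  [255, -0.129, -0.102, 0, 0.48],
  [255, -0.161, -0.127, 0, 0.61],
])

```text
t: 2.62
ee_pos: [636.3, -157.8, 261.7]
orientation: [1.549, 2.733, 0.0]
ft_force: [1.6, -0.8, -0.8]
width: 0.5
```

move_arm([
  [255, 0, 0, 0, 0.12],
  [255, 0, 0, 0, 0.24],
  [255, 0, 0, 0, 0.36],
  [255, 0, 0, 0, 0.48],
  [255, 0, 0, 0, 0.61],
])

```text
t: 3.03
ee_pos: [635.7, -155.9, 261.5]
orientation: [-2.293, -2.148, 0.0]
ft_force: [0.2, -0.6, -0.2]
width: 0.4
```

move_arm([
  [255, 0, 0, 0.02, 0],
  [255, 0, 0, 0.04, 0],
  [255, 0, 0, 0.05, 0],
  [255, 0, 0, 0.058, 0],
  [255, 0, 0, 0.06, 0],
])

```text
t: 3.45
ee_pos: [635.7, -156.0, 201.3]
orientation: [-2.286, -2.155, 0.001]
ft_force: [-2.4, 1.1, 6.6]
width: 0.1
```

move_arm([
  [255, 0, 0, 0.005, 0],
  [255, 0, 0, 0.01, 0],
  [255, 0, 0, 0.015, 0],
  [255, 0, 0, 0.02, 0],
  [255, 0, 0, 0.025, 0],
])

```text
t: 3.87
ee_pos: [637.4, -156.7, 178.6]
orientation: [2.283, 2.152, 0.002]
ft_force: [-1.1, -3.4, 8.0]
width: 0.3
```

move_arm([
  [255, 0, 0, 0.004, 0],
  [255, 0, 0, 0.008, 0],
  [255, 0, 0, 0.011, 0],
  [255, 0, 0, 0.014, 0],
  [255, 0, 0, 0.017, 0],
])

```text
t: 4.28
ee_pos: [637.4, -157.4, 161.6]
orientation: [2.282, 2.152, 0.001]
ft_force: [-1.1, -6.7, 7.7]
width: 0.2
```

move_arm([
  [255, 0, 0, 0.003, 0],
  [255, 0, 0, 0.006, 0],
  [255, 0, 0, 0.008, 0],
  [255, 0, 0, 0.01, 0],
  [255, 0, 0, 0.01, 0],
])

```text
t: 4.7
ee_pos: [637.4, -156.7, 151.6]
orientation: [2.283, 2.152, 0.003]
ft_force: [0.1, -2.4, 6.3]
width: 0.0
```

move_arm([
  [255, 0, 0, 0.001, 0],
  [255, 0, 0, 0.002, 0],
  [255, 0, 0, 0.003, 0],
  [255, 0, 0, 0.004, 0],
  [255, 0, 0, 0.004, 0],
])

```text
t: 5.12
ee_pos: [637.5, -156.1, 147.8]
orientation: [2.284, 2.153, 0.004]
ft_force: [-0.1, 0.3, 8.3]
width: -0.0
```

move_arm([
  [255, 0, 0, 0.001, 0],
  [255, 0, 0, 0.002, 0],
  [255, 0, 0, 0.003, 0],
  [255, 0, 0, 0.003, 0],
])

```text
t: 5.45
ee_pos: [637.7, -155.9, 146.6]
orientation: [2.283, 2.152, 0.004]
ft_force: [-4.8, 2.0, 20.3]
width: 0.2
```

move_arm([
  [255, 0, 0, 0.001, 0],
  [255, 0, 0, 0.001, 0],
  [255, 0, 0, -0.02, 0],
  [255, 0, 0, -0.055, 0],
  [255, 0, 0, -0.09, 0],
])

```text
t: 5.87
ee_pos: [635.1, -155.5, 233.2]
orientation: [-2.285, -2.154, 0.002]
ft_force: [0.7, -0.1, -0.4]
width: 0.5
```

move_arm([
  [0, -0.03, 0, -0.02, 0],
  [0, -0.065, 0, -0.04, 0],
  [0, -0.1, 0, -0.05, 0],
  [0, -0.13, 0.01, -0.05, 0],
  [0, -0.13, 0.045, -0.05, 0],
])

```text
t: 6.28
ee_pos: [670.4, -294.2, 285.2]
orientation: [2.29, 2.147, -0.002]
ft_force: [1.1, -1.1, -0.8]
width: 30.5
```

Run:
```python
from h import *
a=get_image('scene');cv2.imwrite('pics/c1.png',cv2.resize(a[150:270,210:370],None,fx=5,fy=5,interpolation=cv2.INTER_CUBIC))
a=get_image('top');cv2.imwrite('pics/c2.png',cv2.resize(a[150:290,230:420],None,fx=4,fy=4,interpolation=cv2.INTER_CUBIC))
o,M,y=state();print(o['ee_pos'],y,o['qpos'],o['t'],o['ft_force'])
```

```text
[ 675.76560208 -289.86278443  282.75193383] 86.52838056139741 [-4.21635513e-01  5.47002097e-01  1.31836402e+00  6.45431855e-04
  1.27348115e+00 -3.61233105e-01] 6.3833 [ 0.29991241  0.77008256 -0.34727833]
```

View pics/c1.png

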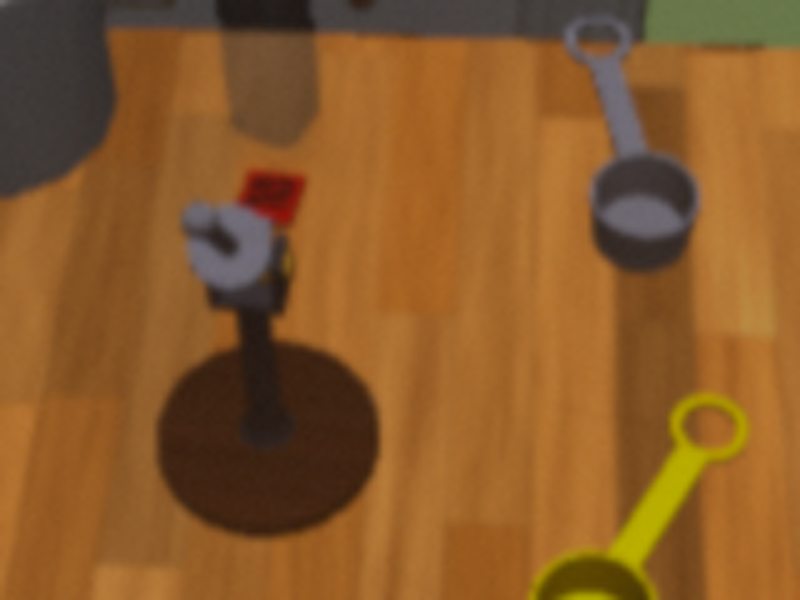

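View pics/c2.png

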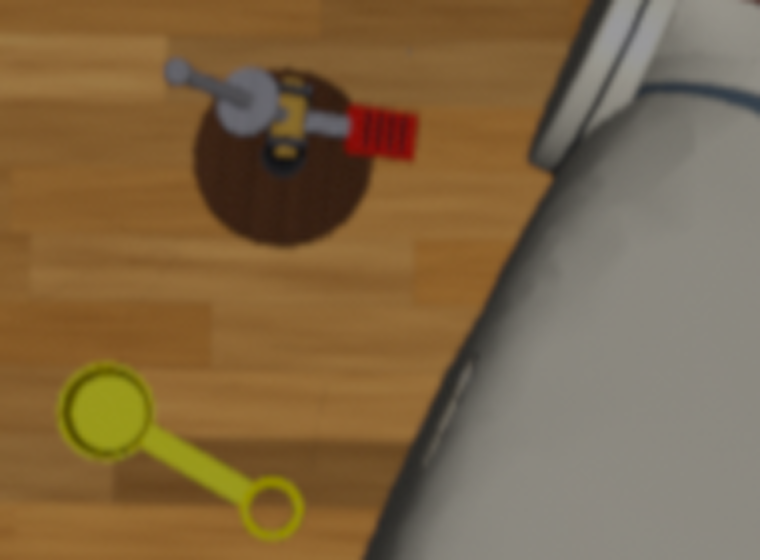

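Run:
```python
from h import *
S=lambda u,v:(u/5+210-.4,v/5+150-.4); T=lambda u,v:(u/4+230-.4,v/4+150-.4)
c=('scene','top')
P={}
for n,a,b in [('tip',S(201,218),T(178,71)),('tab',S(272,196),T(382,132)),('collar',S(229,247),T(247,102))]:
    p=P[n]=tri([a,b],c); print(n,p.round(1),'resid',(proj('scene',p)-a).round(1),(proj('top',p)-b).round(1))
piv=np.array([640.5,-107,145])
d=P['tip']-piv;print(d,np.linalg.norm(d),np.degrees(np.arctan2(d[2],np.hypot(*d[:2]))),np.degrees(np.arctan2(d[1],d[0])))
o,M,y=state()
print(y, totool(np.array([470.,-303,140])-o['ee_pos'],o['orientation']))
```

```text
tip [643.  -49.1 245.7] resid [[-0.3 -0.1]] [[-0.   0.3]]
tab [ 634.1 -157.4  127.8] resid [[-0.3 -0. ]] [[-0.   0.3]]
collar [640.3 -83.2 184.3] resid [[0.1 0. ]] [[ 0.  -0.1]]
[  2.46187851  57.90428952 100.70042376] 116.18753347735658 60.07807422540256 87.5654593302136
86.52838056139741 [-0.02551703 -0.20498949  0.14219132]
```

move_arm([
  [0, -0.005, -0.041, 0, -0.05],
  [0, -0.01, -0.082, 0.0, -0.11],
  [0, -0.014, -0.123, 0.01, -0.16],
  [0, -0.014, -0.164, 0.02, -0.22],
  [0, -0.014, -0.205, 0.025, -0.273],
])

```text
t: 6.8
ee_pos: [466.0, -289.0, 257.0]
orientation: [-1.966, -2.449, 0.0]
ft_force: [-0.1, -1.0, 0.2]
width: 71.3
```

move_arm([
  [0, 0, -0.003, 0.04, 0],
  [0, 0, -0.003, 0.08, 0],
  [0, 0, -0.003, 0.115, 0],
  [0, 0, -0.003, 0.115, 0],
])

```text
t: 7.13
ee_pos: [461.4, -287.9, 137.5]
orientation: [-1.965, -2.438, 0.002]
ft_force: [-0.6, 0.5, -1.2]
width: 88.0
```

```bash
cat > w.py <<'E'
from h import *
def wr():
    o,M,y=state(); im=get_image('wrist'); k=calibration('wrist'); H=k['hand_eye']
    return o,M,y,im,k,H
def wray(uv,z,o,M,k,H):
    Rc=M@H[:3,:3];C=o['ee_pos']+M@H[:3,3]
    d=Rc@np.linalg.inv(k['intrinsics'])@np.array([uv[0],uv[1],1.])
    return C+d*(z-C[2])/d[2]
def wproj(P,o,M,k,H):
    Rc=M@H[:3,:3];C=o['ee_pos']+M@H[:3,3]
    q=k['intrinsics']@(Rc.T@(np.array(P,float)-C)); return q[:2]/q[2]
E
python3 - <<'E'
from w import *
o,M,y,im,k,H=wr(); print(o['t'],o['ee_pos'],y,o['width'])
cv2.imwrite('pics/d.png',im)
for n in('cup_loop','cup_handle'):print(n,[(d['conf'],d['location'].round(1) if hasattr(d['location'],'round') else d['location']) for d in place_of('wrist',n)])
for P in([478.4,-352.2,33.5],[465.4,-289.5,33.5],[455.3,-241,36]):print(wproj(P,o,M,k,H))
E
```

```text
7.1333 [ 461.4473068  -287.91219696  137.52140282] 102.26896032647879 87.98031844549048
cup_loop [(0.91, [481.9, -353.3, 36.3])]
cup_handle [(0.95, [467.2, -304.6, 35.1])]
[288.17342597 280.02005794]
[289.27600893 213.70852953]
[290.23602343 156.15289245]
```

View pics/d.png

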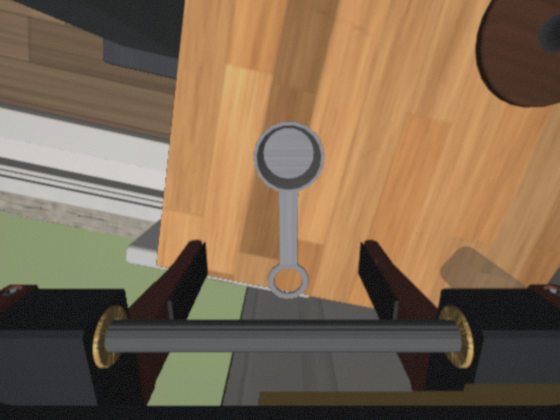

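move_arm([
  [0, -0.001, 0.001, 0.015, 0],
  [0, -0.002, 0.003, 0.035, 0],
  [0, -0.002, 0.003, 0.05, 0],
  [0, -0.002, 0.003, 0.05, 0],
  [0, -0.002, 0.003, 0.05, 0],
])

```text
t: 7.7
ee_pos: [469.9, -292.4, 94.5]
orientation: [1.97, 2.445, 0.0]
ft_force: [0.3, -0.3, 0.7]
width: 87.7
```

Run:
```python
from w import *
o,M,y,im,k,H=wr(); print(o['t'],o['ee_pos'],y,o['width'])
cv2.imwrite('pics/e.png',im)
for P in([478.4,-352.2,33.5],[465.4,-289.5,33.5],[455.3,-241,36]):print(wproj(P,o,M,k,H))
```

```text
7.7 [ 469.87787136 -292.40310302   94.49760156] 102.28058308535027 87.66950201568031
[278.71783095 300.49055657]
[279.25610692 223.47893859]
[279.64550705 154.78130693]
```

View pics/e.png

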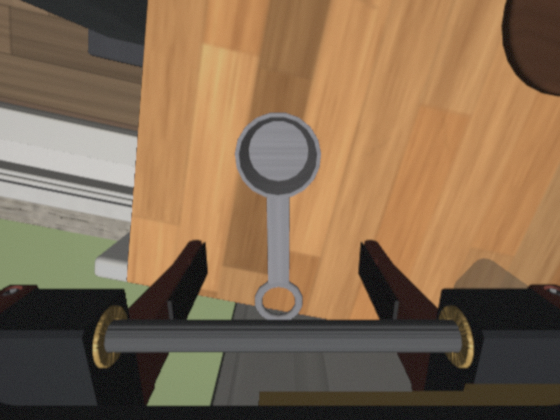

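move_arm([
  [0, 0.002, -0.002, 0.02, 0],
  [0, 0.004, -0.004, 0.04, 0],
  [0, 0.004, -0.004, 0.058, 0],
  [0, 0.004, -0.004, 0.066, 0],
  [0, 0.004, -0.004, 0.066, 0],
])

```text
t: 8.17
ee_pos: [464.2, -288.9, 26.7]
orientation: [-1.971, -2.446, 0.0]
ft_force: [0.5, 0.1, 0.1]
width: 87.9
```

move_arm([
  [60, 0, 0, 0, 0],
  [120, 0, 0, 0, 0],
  [180, 0, 0, 0, 0],
  [255, 0, 0, 0, 0],
  [255, 0, 0, 0, 0],
])

```text
t: 8.58
ee_pos: [464.5, -289.2, 27.5]
orientation: [1.971, 2.445, 0.0]
ft_force: [-1.5, -0.6, -0.6]
width: 57.8
```

move_arm([
  [255, 0, 0, 0, 0],
  [255, 0, 0, 0, 0],
  [255, 0, 0, 0, 0],
  [255, 0, 0, 0, 0],
  [255, 0, 0, 0, 0],
])

```text
t: 9.0
ee_pos: [464.0, -288.9, 26.7]
orientation: [-1.971, -2.446, 0.0]
ft_force: [-1.3, -0.2, -1.1]
width: 24.4
```

move_arm([
  [255, 0, 0, 0, 0],
  [255, 0, 0, 0, 0],
  [255, 0, 0, 0, 0],
  [255, 0, 0, 0, 0],
  [255, 0, 0, 0, 0],
])

```text
t: 9.42
ee_pos: [464.0, -288.9, 26.8]
orientation: [-1.972, -2.446, 0.0]
ft_force: [-0.4, -0.8, -0.4]
width: 15.8
```

move_arm([
  [255, 0, 0, -0.01, 0],
  [255, 0, 0, -0.03, 0],
  [255, 0, 0, -0.06, 0],
  [255, 0, 0, -0.095, 0],
  [255, 0, 0, -0.13, 0],
])

```text
t: 9.83
ee_pos: [463.4, -288.4, 158.3]
orientation: [-1.971, -2.445, 0.0]
ft_force: [1.2, -0.7, -2.0]
width: 15.4
```

move_arm([
  [255, 0, 0, -0.035, 0],
  [255, 0, 0, -0.07, 0],
  [255, 0, 0, -0.1, 0],
  [255, 0, 0, -0.12, 0],
  [255, 0, 0, -0.12, 0],
])

```text
t: 10.25
ee_pos: [465.9, -290.1, 282.2]
orientation: [1.966, 2.439, 0.001]
ft_force: [1.0, -0.9, -0.8]
width: 15.6
```

Run:
```python
from w import *
o,M,y,im,k,H=wr(); print(o['t'],o['ee_pos'],y,o['width'],o['ft_force'],o['qpos'])
cv2.imwrite('pics/f.png',im)
cv2.imwrite('pics/f_scene.png',get_image('scene'))
for c in('wrist','scene','top'):
  if c=='top':get_image('top')
  for n in('cup_loop','cup_handle'):print(c,n,[(d['conf'],np.round(d['location'],1)) for d in place_of(c,n)])
```

```text
10.25 [ 465.88571162 -290.06338717  282.21041656] 102.26057553485744 15.636545730347223 [ 1.03760567 -0.8522946  -0.83917619] [-5.78561638e-01  2.55428527e-01  1.76211433e+00  5.68252240e-07
  1.11534192e+00 -7.92568252e-01]
wrist cup_loop [(0.7, array([ 432.5, -100.2,   33. ]))]
wrist cup_handle [(0.67, array([ 466.3, -303.2,  289.3]))]
scene cup_loop [(0.88, array([ 474.1, -355.3,  285.3])), (0.86, array([ 423.7, -102.2,   29.2]))]
scene cup_handle [(0.77, array([ 467.1, -299. ,  285. ])), (0.7, array([457.9, -54.6,  32.2]))]
top cup_loop [(0.85, array([ 424.8, -101.3,   39.8]))]
top cup_handle [(0.82, array([453.2, -52.2,  34. ]))]
```

View pics/f.png

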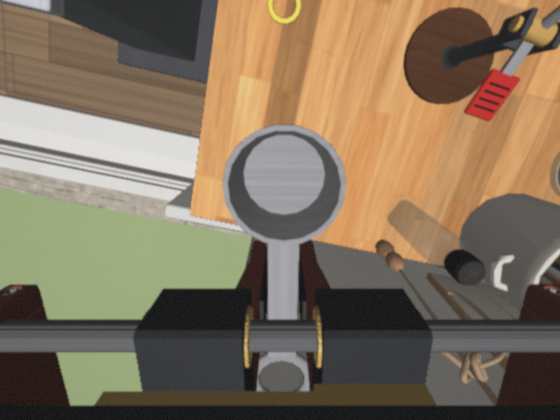

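View pics/f_scene.png

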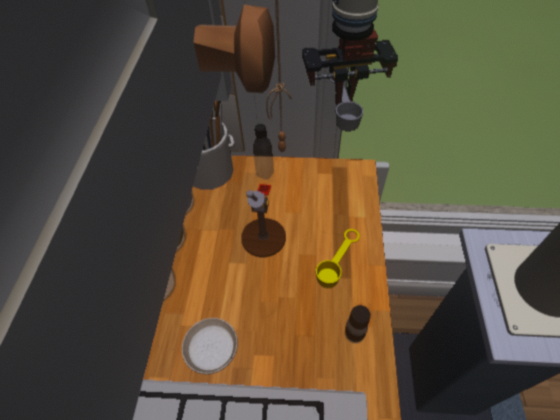

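Run:
```python
from w import *
k=calibration('wrist');H=k['hand_eye']
# at grasp: TCP 464.2,-289.0,27.0 yaw 102.2
a=np.radians(102.2);M0=np.array([[np.cos(a),np.sin(a),0],[np.sin(a),-np.cos(a),0],[0,0,-1]])
for n,P in(('loop',[478.4,-352.2,33.5]),('rim',[455.3,-241,36]),):
    t=M0.T@(np.array(P)-[464.2,-289.,27.]);print(n,t.round(1))
    q=k['intrinsics']@(np.linalg.inv(H)@np.r_[t,1])[:3];print(q[:2]/q[2])
for t in([49,0,-9],[49,0,-5],[49,0,-1],[49,0,3],[47,0,3],[48,29,-9],[48,29,-1],[78,0,-9],[20,0,-9]):
    q=k['intrinsics']@(np.linalg.inv(H)@np.r_[t,1])[:3];print(t,q[:2]/q[2])
im=cv2.imread('pics/f.png');cv2.imwrite('pics/f2.png',cv2.resize(im[110:310,190:380],None,fx=3,fy=3,interpolation=cv2.INTER_CUBIC))
```

```text
loop [-64.8   0.5  -6.5]
[285.98577843 376.2383444 ]
rim [48.8  1.4 -9. ]
[288.80110021 184.89627629]
[49, 0, -9] [285.66364798 184.46548097]
[49, 0, -5] [285.58629456 182.53071392]
[49, 0, -1] [285.51288062 180.69448119]
[49, 0, 3] [285.44311269 178.94944244]
[47, 0, 3] [285.43285089 182.88234742]
[48, 29, -9] [348.56612212 186.57859799]
[48, 29, -1] [345.2182291  182.70736757]
[78, 0, -9] [285.84941102 119.01675229]
[20, 0, -9] [285.49891192 242.50590318]
```

View pics/f2.png

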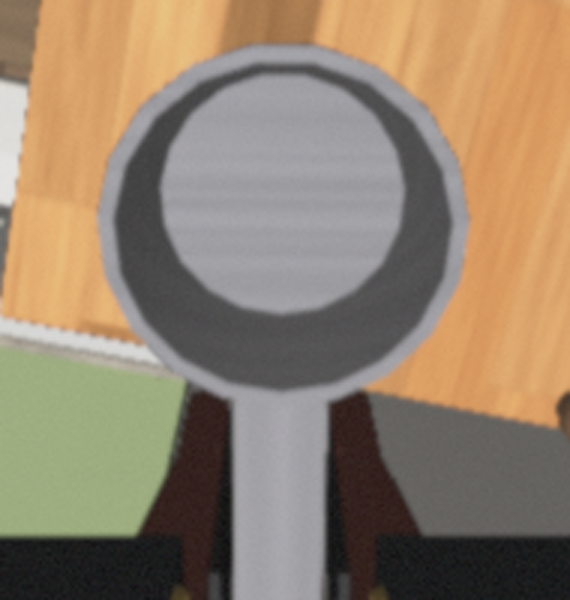

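move_arm([
  [255, 0.02, 0.015, -0.02, 0],
  [255, 0.05, 0.042, -0.035, 0],
  [255, 0.08, 0.068, -0.043, 0],
  [255, 0.11, 0.093, -0.043, 0],
  [255, 0.14, 0.119, -0.043, 0],
])

```text
t: 11.12
ee_pos: [551.4, -125.3, 320.1]
orientation: [1.972, 2.445, 0.0]
ft_force: [1.1, -0.9, -2.2]
width: 15.6
```

move_arm([
  [255, 0.03, 0.025, 0, 0.05],
  [255, 0.06, 0.051, 0, 0.1],
  [255, 0.09, 0.076, 0, 0.16],
  [255, 0.12, 0.102, 0, 0.22],
  [255, 0.15, 0.127, 0, 0.283],
])

```text
t: 11.53
ee_pos: [643.4, 48.7, 319.0]
orientation: [-2.299, -2.14, 0.001]
ft_force: [1.1, -0.1, -0.6]
width: 15.5
```

move_arm([
  [255, 0.011, 0.009, 0, 0],
  [255, 0.011, 0.009, 0, 0],
  [255, 0.011, 0.009, 0, 0],
])

```text
t: 11.78
ee_pos: [652.3, 57.2, 318.7]
orientation: [-2.294, -2.146, 0.003]
ft_force: [-0.5, -0.7, -0.4]
width: 15.4
```

Run:
```python
from w import *
o,M,y,im,k,H=wr(); print(o['t'],o['ee_pos'],y,o['width'],o['ft_force'],o['qpos'])
cv2.imwrite('pics/g_w.png',im)
a=get_image('scene');b=get_image('top')
cv2.imwrite('pics/g_s.png',cv2.resize(a[120:300,180:380],None,fx=4,fy=3.3333,interpolation=cv2.INTER_CUBIC) if 0 else cv2.resize(a[120:290,180:380],None,fx=3.5,fy=3.5,interpolation=cv2.INTER_CUBIC))
cv2.imwrite('pics/g_t.png',cv2.resize(b[80:250,180:380],None,fx=3.5,fy=3.5,interpolation=cv2.INTER_CUBIC))
for c in('wrist','scene','top'):
  for n in('cup_loop','cup_handle'):print(c,n,[(d['conf'],np.round(d['location'],1)) for d in place_of(c,n)])
L=o['ee_pos']+M@np.array([-65.5,0,-8.]);print(L,proj('scene',L),proj('top',L))
```

```text
11.7833 [652.33391128  57.22533316 318.65668908] 86.18089327263654 15.38894740459109 [-0.53657716 -0.65399362 -0.43741718] [ 6.95798024e-02  3.92694597e-01  1.48037663e+00 -5.87018791e-04
  1.27054087e+00  1.36410773e-01]
wrist cup_loop []
wrist cup_handle [(0.97, array([649.1,  43.2, 324.4])), (0.79, array([453.9, -51.1,  33.8]))]
scene cup_loop [(0.59, array([ 425.9, -102.2,   30.8]))]
scene cup_handle [(0.8, array([458.5, -50.1,  36. ])), (0.56, array([653.5,  44.5, 325.1]))]
top cup_loop [(0.67, array([ 426.1, -105.1,   36. ])), (0.55, array([647.6,  -4.7, 325.3]))]
top cup_handle [(0.95, array([453.9, -52.5,  34.5])), (0.61, array([652.1,  40.4, 322.4]))]
[647.98698213  -8.12359092 326.71102508] [[238.96039464 181.58118855]] [[250.04117158 155.74755636]]
```

View pics/g_s.png

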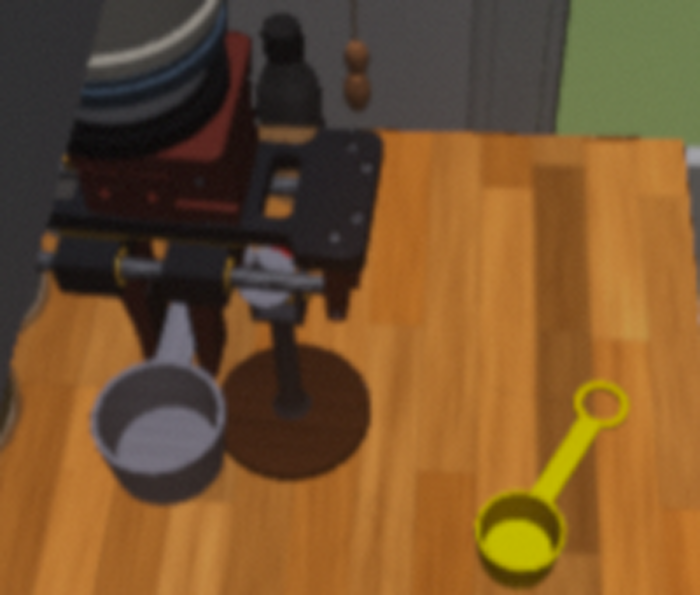

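View pics/g_t.png

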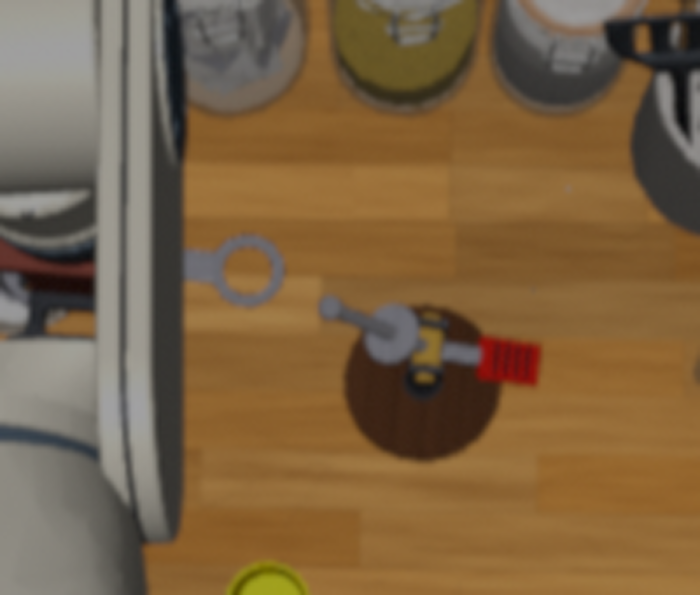

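View pics/g_w.png

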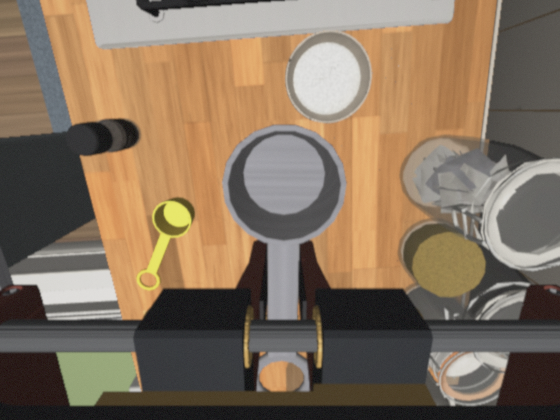

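move_arm([
  [255, -0.008, 0, 0.02, 0],
  [255, -0.018, 0, 0.04, 0],
  [255, -0.028, 0, 0.06, 0],
  [255, -0.028, 0, 0.06, 0],
  [255, -0.028, 0, 0.06, 0],
])

```text
t: 12.65
ee_pos: [650.1, 28.8, 259.2]
orientation: [-2.297, -2.141, 0.002]
ft_force: [-0.2, 0.1, -1.3]
width: 15.3
```

```bash
cat > look.py <<'E'
from w import *
import sys
t=sys.argv[1]
o,M,y=state(); b=get_image('top')
print(o['t'],o['ee_pos'].round(1),round(y,1),o['width'].round(1),o['ft_force'].round(1))
cv2.imwrite(f'pics/{t}.png',cv2.resize(b[125:215,225:345],None,fx=6,fy=6,interpolation=cv2.INTER_CUBIC))
L=o['ee_pos']+M@np.array([-65.5,-1.8,-8.])
tip=np.array([643.4,-49.3,245.2]);u=np.array([.03,.499,.866])
f=lambda P:((proj('top',P)[0]-[225,125]+.4)*6).round(0)
s=115+(L-tip)@u
print('L',L.round(1),'s',s.round(1),'perp',(L-tip-(s-115)*u).round(1),'px L',f(L),'tip',f(tip),'tip+25',f(tip+25*u))
E
python3 look.py h1
```

```text
Traceback (most recent call last):
  File "look.py", line 5, in <module>
    print(o['t'],o['ee_pos'].round(1),round(y,1),o['width'].round(1),o['ft_force'].round(1))
                                                 ^^^^^^^^^^^^^^^^
AttributeError: 'float' object has no attribute 'round'
```

```bash
sed -i "s/o\['width'\].round(1)/round(o['width'],1)/" look.py; python3 look.py h1
```

```text
12.7 [651.   29.2 260.5] 86.0 15.6 [ 0.3 -0.3 -1.7]
L [644.6 -36.1 268.4] s 141.8 perp [ 0.4 -0.1  0.1] px L [254. 239.] tip [298. 257.] tip+25 [257. 241.]
```

View pics/h1.png

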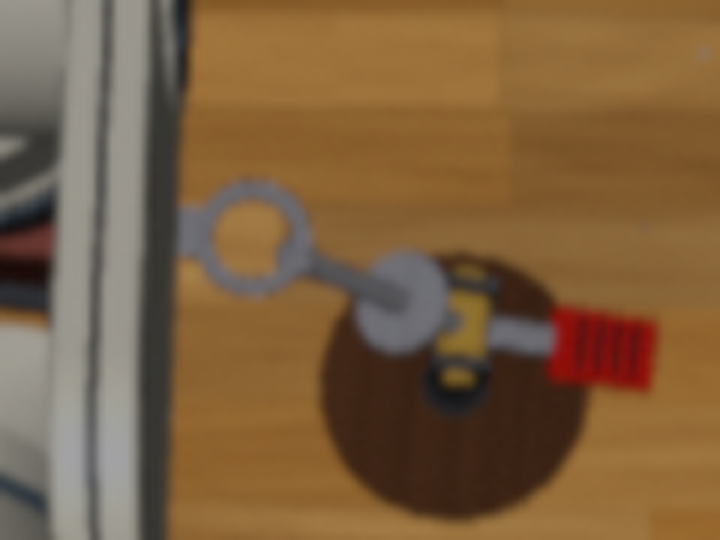

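move_arm([
  [255, -0.003, 0, 0.005, 0],
  [255, -0.006, 0, 0.01, 0],
  [255, -0.009, 0, 0.0155, 0],
  [255, -0.009, 0, 0.0155, 0],
  [255, -0.009, 0, 0.0155, 0],
])

```text
t: 13.17
ee_pos: [649.8, 20.0, 243.8]
orientation: [-2.297, -2.143, 0.001]
ft_force: [-0.1, -0.3, -1.2]
width: 15.2
```

```bash
python3 look.py h2
```

```text
13.1667 [649.8  20.  243.8] 86.0 15.2 [-0.1 -0.3 -1.2]
L [643.5 -45.2 251.8] s 122.8 perp [-0.2  0.2 -0.1] px L [284. 253.] tip [298. 257.] tip+25 [257. 241.]
```

View pics/h2.png

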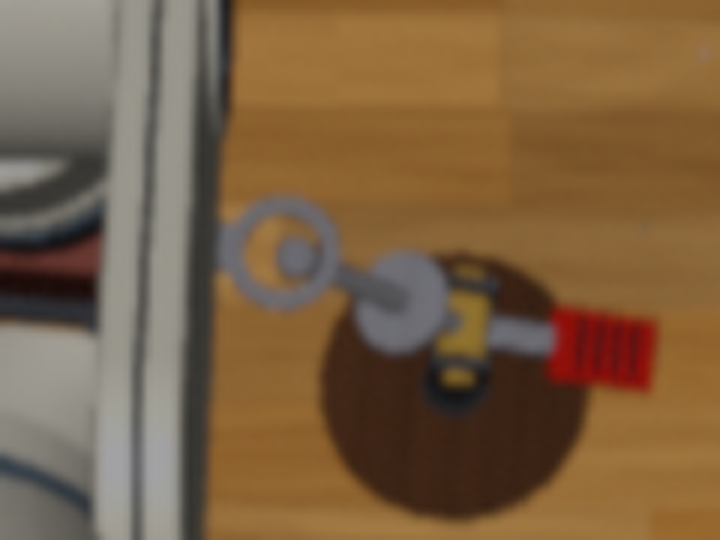

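move_arm([
  [255, -0.0015, 0, 0.0025, 0],
  [255, -0.003, 0, 0.005, 0],
  [255, -0.0045, 0, 0.0075, 0],
  [255, -0.006, 0, 0.01, 0],
  [255, -0.0075, 0, 0.013, 0],
])

```text
t: 13.63
ee_pos: [649.5, 12.5, 231.1]
orientation: [2.297, 2.143, 0.0]
ft_force: [-0.3, 0.0, -1.1]
width: 15.5
```

```bash
python3 look.py h3
```

```text
13.6333 [649.5  12.5 231.1] 86.0 15.5 [-0.3  0.  -1.1]
L [643.2 -52.7 239.1] s 108.0 perp [ 0.   0.1 -0.1] px L [309. 262.] tip [298. 257.] tip+25 [257. 241.]
```

View pics/h3.png

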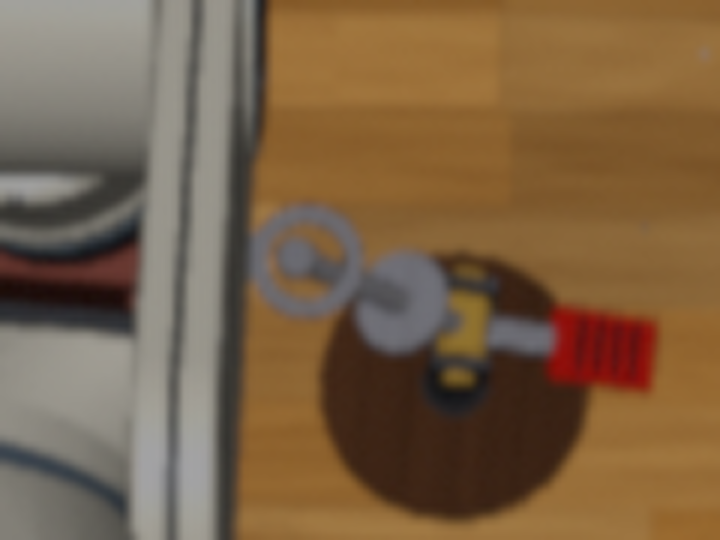

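move_arm([
  [255, -0.002, 0, 0.0035, 0],
  [255, -0.004, 0, 0.007, 0],
  [255, -0.006, 0, 0.0105, 0],
  [255, -0.008, 0, 0.014, 0],
  [255, -0.01, 0, 0.0175, 0],
])

```text
t: 14.1
ee_pos: [648.8, 2.5, 213.3]
orientation: [-2.297, -2.143, 0.0]
ft_force: [0.0, 0.1, -0.9]
width: 15.4
```

move_arm([
  [255, -0.002, 0, 0.0035, 0],
  [255, -0.004, 0, 0.007, 0],
  [255, -0.006, 0, 0.0105, 0],
  [255, -0.008, 0, 0.014, 0],
  [255, -0.009, 0, 0.0155, 0],
])

```text
t: 14.52
ee_pos: [648.0, -6.6, 197.6]
orientation: [-2.297, -2.143, 0.001]
ft_force: [-0.2, 0.3, -1.8]
width: 15.5
```

```bash
python3 look.py h4
python3 - <<'E'
from h import *
a=get_image('scene');cv2.imwrite('pics/h4s.png',cv2.resize(a[130:270,190:350],None,fx=4,fy=4,interpolation=cv2.INTER_CUBIC))
E
```

```text
14.5167 [648.   -6.6 197.6] 86.0 15.5 [-0.2  0.3 -1.8]
L [641.7 -71.8 205.6] s 69.5 perp [-0.4  0.2 -0.1] px L [367. 286.] tip [298. 257.] tip+25 [257. 241.]
```

View pics/h4.png

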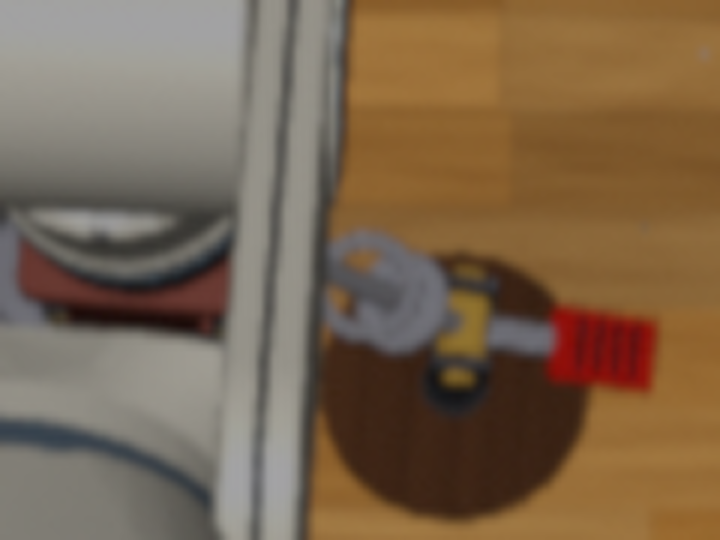

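View pics/h4s.png

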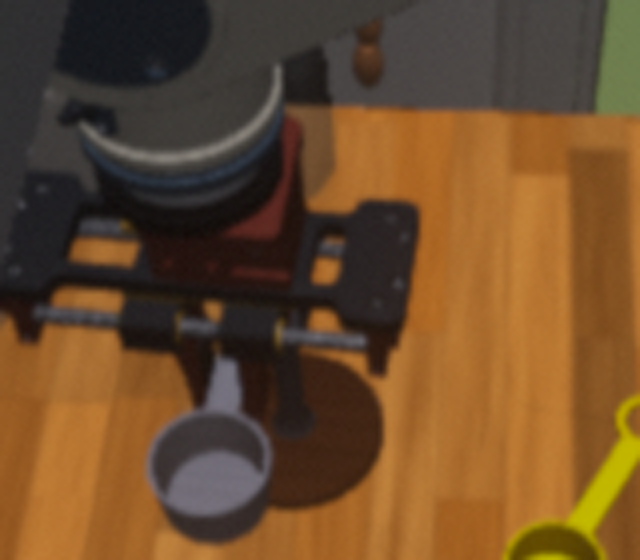

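move_arm([
  [216, 0, 0, 0, 0],
  [214, 0, 0, 0, 0],
  [212, 0, 0, 0, 0],
  [211, 0, 0, 0, 0],
  [210, 0, 0, 0, 0],
])

```text
t: 15.03
ee_pos: [648.3, -6.2, 198.5]
orientation: [2.297, 2.143, 0.0]
ft_force: [0.6, -0.5, -1.1]
width: 16.1
```

```bash
cat > look2.py <<'E'
from h import *
import sys
t=sys.argv[1]
o,M,y=state();print(o['t'],o['ee_pos'].round(1),round(o['width'],1),o['ft_force'].round(1))
a=get_image('scene');b=get_image('wrist')
a=cv2.resize(a[150:250,190:290],(400,400),interpolation=cv2.INTER_CUBIC);b=cv2.resize(b[100:400,150:450],(400,400))
cv2.imwrite(f'pics/{t}.png',np.hstack([a,b]))
E
python3 look2.py i1
```

```text
15.0333 [648.3  -6.2 198.5] 16.1 [ 0.6 -0.5 -1.1]
```

View pics/i1.png

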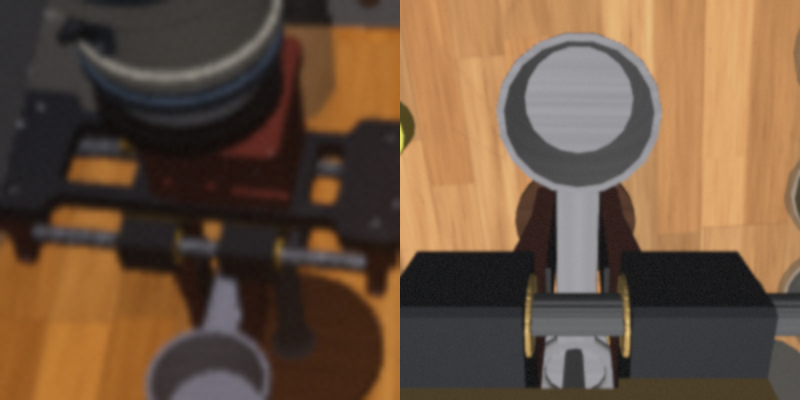

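move_arm([
  [209, 0, 0, 0, 0],
  [208, 0, 0, 0, 0],
  [207, 0, 0, 0, 0],
  [207, 0, 0, 0, 0],
])

```text
t: 15.47
ee_pos: [648.4, -6.3, 198.5]
orientation: [2.297, 2.143, 0.0]
ft_force: [-0.2, 0.9, 0.4]
width: 16.5
```

```bash
python3 look2.py i2
```

```text
15.4667 [648.4  -6.3 198.5] 16.5 [-0.2  0.9  0.4]
```

View pics/i2.png

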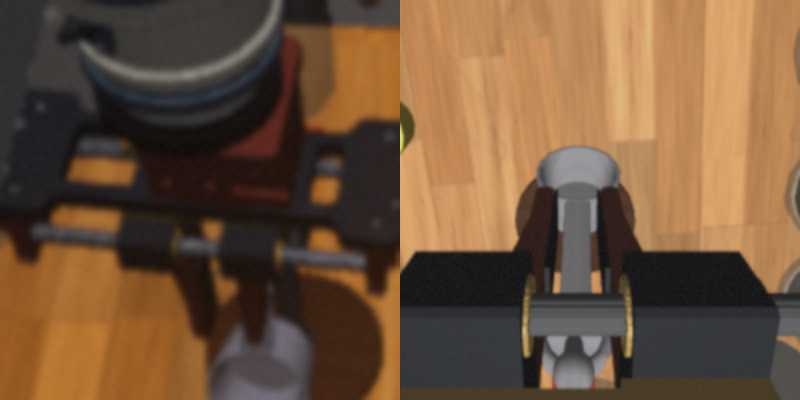

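move_arm([
  [206, 0, 0, 0, 0],
  [205, 0, 0, 0, 0],
  [204, 0, 0, 0, 0],
  [202, 0, 0, 0, 0],
  [200, 0, 0, 0, 0],
])

```text
t: 15.98
ee_pos: [648.2, -6.3, 198.3]
orientation: [2.297, 2.144, 0.0]
ft_force: [0.5, -0.1, -0.1]
width: 18.9
```

move_arm([
  [196, 0, 0, 0, 0],
  [190, 0, 0, 0, 0],
  [185, 0, 0, 0, 0],
  [180, 0, 0, 0, 0],
  [175, 0, 0, 0, 0],
])

```text
t: 16.4
ee_pos: [648.2, -6.3, 198.3]
orientation: [2.297, 2.143, 0.0]
ft_force: [-0.5, -0.1, -0.1]
width: 27.4
```

```bash
python3 look2.py i3
```

```text
16.4 [648.2  -6.3 198.3] 27.4 [-0.5 -0.1 -0.1]
```

View pics/i3.png

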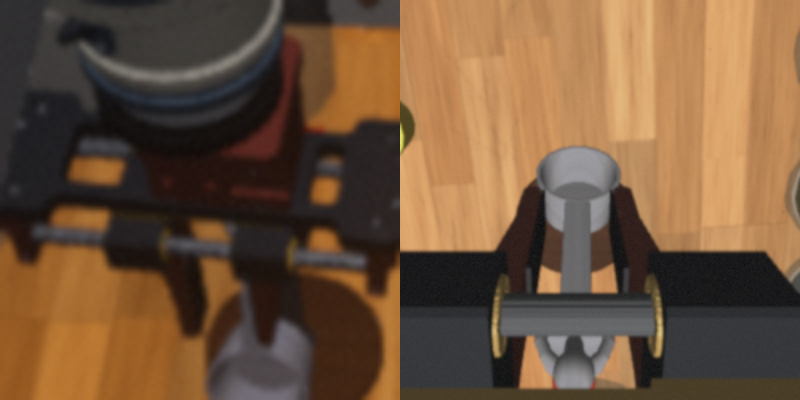

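move_arm([
  [150, 0, 0, 0, 0],
  [130, 0, 0, 0, 0],
  [110, 0, 0, 0, 0],
  [100, 0, 0, 0, 0],
  [90, 0, 0, 0, 0],
])

```text
t: 16.92
ee_pos: [648.2, -6.3, 198.3]
orientation: [-2.297, -2.143, 0.0]
ft_force: [-0.3, 0.2, 0.5]
width: 55.5
```

move_arm([
  [90, 0.003, 0, -0.01, 0],
  [90, 0.008, 0, -0.025, 0],
  [90, 0.015, 0, -0.045, 0],
  [90, 0.03, 0, -0.07, 0],
  [90, 0.05, 0, -0.1, 0],
])

```text
t: 17.33
ee_pos: [650.9, 43.3, 298.8]
orientation: [-2.297, -2.141, 0.003]
ft_force: [0.8, -0.0, -0.6]
width: 57.0
```

move_arm([
  [90, 0.04, 0, 0, 0],
  [90, 0.08, 0, 0, 0],
  [90, 0.12, 0, 0, 0],
  [90, 0.16, -0.01, 0, 0],
  [90, 0.18, -0.04, 0, 0],
])

```text
t: 17.75
ee_pos: [626.0, 230.1, 298.9]
orientation: [2.295, 2.144, 0.005]
ft_force: [-1.6, -0.5, -0.3]
width: 56.9
```

```bash
cat > look3.py <<'E'
from h import *
import sys
t=sys.argv[1]
o,M,y=state();print(o['t'],o['ee_pos'].round(1),round(o['width'],1),o['ft_force'].round(1))
a=get_image('scene');b=get_image('top')
a=cv2.resize(a[140:280,190:330],(400,400),interpolation=cv2.INTER_CUBIC);b=cv2.resize(b[115:215,235:335],(400,400),interpolation=cv2.INTER_CUBIC)
cv2.imwrite(f'pics/{t}.png',np.hstack([a,b]))
E
python3 look3.py j1
```

```text
17.75 [626.  230.1 298.9] 56.9 [-1.6 -0.5 -0.3]
```

View pics/j1.png

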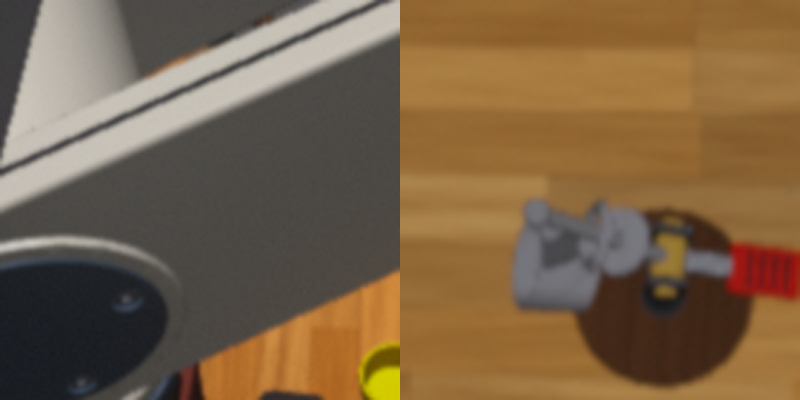

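move_arm([
  [90, 0.02, -0.04, 0, 0],
  [90, 0.03, -0.08, 0, 0],
  [90, 0.05, -0.115, 0, 0],
  [90, 0.06, -0.15, 0, 0],
  [90, 0.08, -0.18, 0, 0],
])

```text
t: 18.27
ee_pos: [448.2, 317.4, 299.0]
orientation: [2.297, 2.142, -0.0]
ft_force: [0.4, 0.3, 0.4]
width: 57.1
```

move_arm([
  [90, 0.02, -0.01, 0, 0],
  [90, 0.04, -0.02, 0, 0],
  [90, 0.06, -0.02, 0, 0],
  [90, 0.08, -0.02, 0, 0],
  [90, 0.08, -0.02, 0, 0],
])

```text
t: 18.68
ee_pos: [436.3, 401.9, 299.3]
orientation: [-2.295, -2.145, -0.004]
ft_force: [-0.5, -1.1, 0.0]
width: 56.7
```

```bash
python3 look3.py j2
```

```text
18.6833 [436.3 401.9 299.3] 56.7 [-0.5 -1.1  0. ]
```

View pics/j2.png

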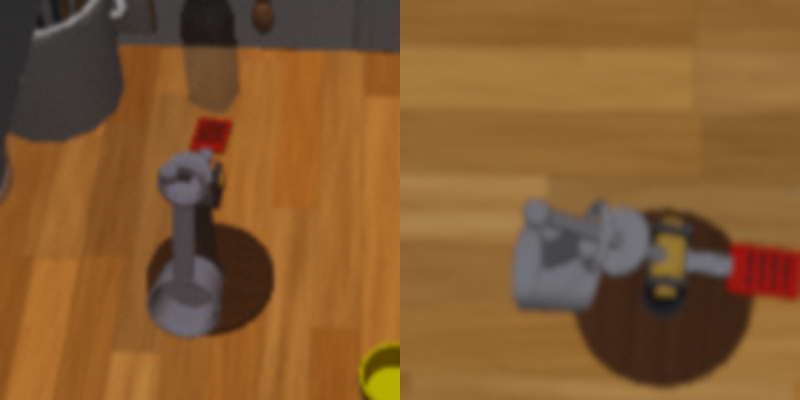

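Run:
```python
from h import *
a=get_image('scene');b=get_image('top')
A=cv2.resize(a[150:270,210:290],None,fx=5,fy=5,interpolation=cv2.INTER_CUBIC);B=cv2.resize(b[140:215,245:340],None,fx=4.2,fy=8*.525,interpolation=cv2.INTER_CUBIC)
B=cv2.copyMakeBorder(B,0,600-B.shape[0],0,0,cv2.BORDER_CONSTANT)
cv2.imwrite('pics/k.png',np.hstack([A,B])); print(A.shape,B.shape)
```

```text
(600, 400, 3) (600, 399, 3)
```

View pics/k.png

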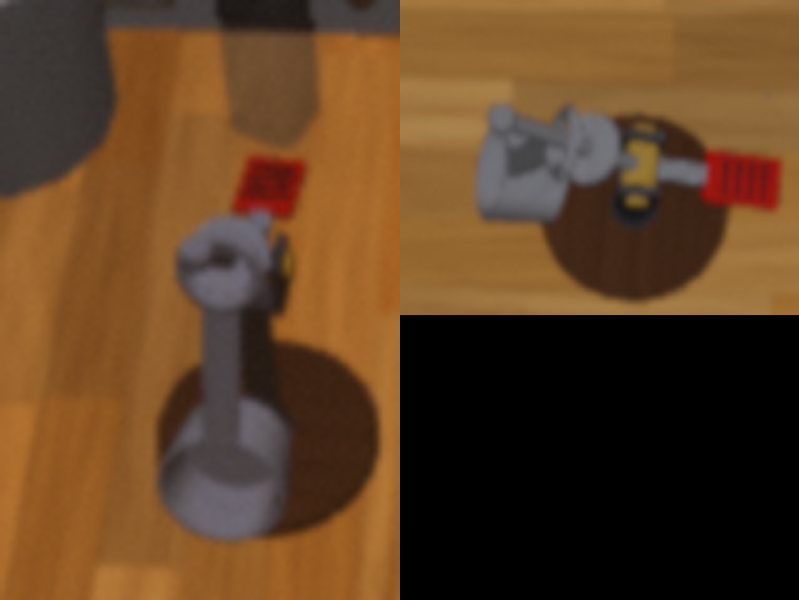

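Run:
```python
from h import *
S=lambda u,v:(u/5+210-.4,v/5+150-.4); T=lambda u,v:((u-400)/4.2+245-.4,v/4.2+140-.4)
piv=np.array([640.5,-107,145.]);e=np.array([.07,.9976,0])
for n,a,b in[('tip',S(196,258),T(501,116)),('tab',S(270,187),T(742,180)),('collar',S(225,262),T(594,148))]:
    p=tri([a,b],('scene','top'));d=p-piv;print(n,p.round(1),(proj('scene',p)-a).round(1),(proj('top',p)-b).round(1),np.degrees(np.arctan2(d[2],d@e)))
for th in (60,57,54,51,48):
    t=np.radians(th); P=piv+115*(e*np.cos(t)+np.array([0,0,np.sin(t)]))
    f=np.radians(40-th);Q=piv+55*(-e*np.cos(f)+np.array([0,0,np.sin(f)]))
    print(th,'tip',proj('scene',P)[0].round(1),proj('top',P)[0].round(1),'tab',proj('scene',Q)[0].round(1),proj('top',Q)[0].round(1))
print('meas tip',S(196,258),T(501,116),'tab',S(270,187),T(742,180))
for c in('scene','top'):
  for n in('press_tab','hook_arm','cup_loop'):print(c,n,[(d['conf'],np.round(d.get('location'),1)) for d in place_of(c,n)][:2])
```

```text
tip [644.8 -37.9 235.5] [[-0.5 -0.1]] [[-0.   0.4]] 52.604855871962904
tab [ 634.4 -159.1  132. ] [[-0. -0.]] [[-0.  0.]] -166.0318880620172
collar [642.5 -82.  175.6] [[0.2 0. ]] [[ 0.  -0.2]] 50.71951979032511
60 tip [248.8 193.3] [274.4 167. ] tab [262.6 188.8] [325.6 181.8]
57 tip [248.4 196.4] [271.8 167.1] tab [262.6 187.7] [326.1 181.6]
54 tip [248.1 199.6] [269.4 167.2] tab [262.6 186.7] [326.5 181.4]
51 tip [247.8 202.8] [267.1 167.4] tab [262.5 185.7] [326.9 181.2]
48 tip [247.6 206. ] [264.9 167.6] tab [262.5 184.7] [327.2 181. ]
meas tip (248.79999999999998, 201.2) (268.64761904761906, 167.21904761904761) tab (263.6, 187.0) (326.02857142857147, 182.45714285714286)
scene press_tab [(0.8, array([ 635.8, -157.8,  128.9]))]Traceback (most recent call last):
  File "<stdin>", line 12, in <module>
ValueError: it knows: bottle_mid, bowl_mid, cup_handle, cup_loop, grinder_mid, hook_stand, press_tab, rod_pivot
```

move_arm([
  [255, -0.036, 0.016, 0, 0],
  [255, -0.072, 0.032, 0, 0],
  [255, -0.108, 0.048, 0, 0],
  [255, -0.145, 0.064, 0, 0],
  [255, -0.181, 0.08, 0, 0],
])

```text
t: 19.35
ee_pos: [503.1, 210.5, 298.6]
orientation: [2.297, 2.143, -0.0]
ft_force: [0.7, -0.2, -0.4]
width: 26.7
```

move_arm([
  [255, -0.036, 0.016, 0, 0],
  [255, -0.072, 0.032, 0, 0],
  [255, -0.108, 0.048, 0, 0],
  [255, -0.145, 0.064, 0, 0],
  [255, -0.181, 0.08, 0, 0],
])

```text
t: 19.77
ee_pos: [570.1, 24.1, 298.7]
orientation: [2.298, 2.142, 0.0]
ft_force: [1.1, 0.5, -0.3]
width: 0.4
```

move_arm([
  [255, -0.036, 0.016, 0, 0],
  [255, -0.072, 0.032, 0, 0],
  [255, -0.108, 0.048, 0, 0],
  [255, -0.145, 0.064, 0, 0],
  [255, -0.181, 0.079, 0, 0],
])

```text
t: 20.18
ee_pos: [636.3, -162.0, 298.6]
orientation: [2.298, 2.142, -0.0]
ft_force: [1.6, 0.7, 0.2]
width: 0.6
```

move_arm([
  [255, 0, 0, 0.02, 0],
  [255, 0, 0, 0.05, 0],
  [255, 0, 0, 0.08, 0],
  [255, 0, 0, 0.1, 0],
  [255, 0, 0, 0.1, 0],
])

```text
t: 20.6
ee_pos: [633.1, -159.2, 193.6]
orientation: [-2.293, -2.137, 0.007]
ft_force: [-0.4, -0.7, -0.6]
width: 0.7
```

move_arm([
  [255, 0.001, 0.001, 0.01, 0],
  [255, 0.002, 0.001, 0.02, 0],
  [255, 0.002, 0.001, 0.03, 0],
  [255, 0.002, 0.001, 0.036, 0],
  [255, 0.002, 0.001, 0.036, 0],
])

```text
t: 21.02
ee_pos: [637.2, -156.6, 161.2]
orientation: [-2.296, -2.143, 0.001]
ft_force: [0.1, 0.3, -1.1]
width: 0.6
```

move_arm([
  [255, 0, 0, 0.001, 0],
  [255, 0, 0, 0.002, 0],
  [255, 0, 0, 0.003, 0],
  [255, 0, 0, 0.004, 0],
  [255, 0, 0, 0.005, 0],
])

```text
t: 21.43
ee_pos: [638.0, -156.9, 157.6]
orientation: [2.296, 2.143, 0.0]
ft_force: [-0.1, -0.0, 0.3]
width: 0.2
```

move_arm([
  [255, 0, 0, 0.0008, 0],
  [255, 0, 0, 0.0016, 0],
  [255, 0, 0, 0.0024, 0],
  [255, 0, 0, 0.0032, 0],
  [255, 0, 0, 0.004, 0],
])

```text
t: 21.85
ee_pos: [637.8, -156.9, 153.2]
orientation: [2.297, 2.143, -0.0]
ft_force: [0.1, -0.4, 0.6]
width: 0.7
```

move_arm([
  [255, 0, 0, 0.0006, 0],
  [255, 0, 0, 0.0012, 0],
  [255, 0, 0, 0.0018, 0],
  [255, 0, 0, 0.0024, 0],
  [255, 0, 0, 0.003, 0],
])

```text
t: 22.27
ee_pos: [638.0, -156.9, 151.3]
orientation: [2.297, 2.143, 0.0]
ft_force: [-3.1, 1.3, 11.1]
width: 0.2
```

move_arm([
  [255, 0, 0, 0.0006, 0],
  [255, 0, 0, 0.0012, 0],
  [255, 0, 0, 0.0018, 0],
  [255, 0, 0, 0.0024, 0],
  [255, 0, 0, 0.003, 0],
])

```text
t: 22.68
ee_pos: [638.0, -156.5, 148.8]
orientation: [-2.297, -2.143, -0.001]
ft_force: [-4.8, 4.0, 12.1]
width: 0.7
```

move_arm([
  [255, 0, 0, 0.0005, 0],
  [255, 0, 0, 0.001, 0],
  [255, 0, 0, 0.0015, 0],
  [255, 0, 0, 0.002, 0],
  [255, 0, 0, 0.0025, 0],
])

```text
t: 23.1
ee_pos: [638.3, -156.3, 146.7]
orientation: [2.297, 2.143, 0.002]
ft_force: [-4.6, 3.6, 16.8]
width: 0.7
```

move_arm([
  [255, 0, 0, 0.0004, 0],
  [255, 0, 0, 0.0008, 0],
  [255, 0, 0, 0.0012, 0],
  [255, 0, 0, 0.0015, 0],
  [255, 0, 0, 0.0015, 0],
])

```text
t: 23.52
ee_pos: [638.3, -156.3, 146.5]
orientation: [2.296, 2.143, 0.003]
ft_force: [-7.5, 5.6, 22.3]
width: 0.4
```

move_arm([
  [255, 0, 0, 0.0005, 0],
  [255, 0, 0, -0.001, 0],
  [255, 0, 0, -0.003, 0],
  [255, 0, 0, -0.007, 0],
  [255, 0, 0, -0.015, 0],
])

```text
t: 23.93
ee_pos: [637.2, -156.8, 157.7]
orientation: [-2.296, -2.143, 0.002]
ft_force: [0.5, 0.1, -0.4]
width: 0.5
```

move_arm([
  [255, 0, 0, -0.03, 0],
  [255, 0, 0, -0.065, 0],
  [255, 0, 0, -0.1, 0],
  [255, 0, 0, -0.13, 0],
  [255, 0, 0, -0.13, 0],
])

```text
t: 24.35
ee_pos: [641.0, -157.8, 296.0]
orientation: [2.29, 2.137, 0.009]
ft_force: [0.8, -0.9, 0.6]
width: 0.4
```

move_arm([
  [255, -0.01, -0.035, 0, 0],
  [255, -0.02, -0.07, 0, 0],
  [255, -0.03, -0.105, 0, 0],
  [255, -0.04, -0.14, 0, 0],
  [255, -0.05, -0.175, 0, 0],
])

```text
t: 24.77
ee_pos: [457.9, -194.8, 288.0]
orientation: [-2.296, -2.144, 0.0]
ft_force: [-1.2, -1.4, 0.5]
width: 0.3
```

```bash
cat > k.py <<'E'
from h import *
import sys
o,M,y=state();print(o['t'],o['ee_pos'].round(1),o['ft_force'].round(1))
a=get_image('scene');b=get_image('top')
A=cv2.resize(a[150:270,210:290],None,fx=5,fy=5,interpolation=cv2.INTER_CUBIC);B=cv2.resize(b[140:215,245:340],None,fx=4.2,fy=4.2,interpolation=cv2.INTER_CUBIC)
B=cv2.copyMakeBorder(B,0,600-B.shape[0],0,0,cv2.BORDER_CONSTANT)
cv2.imwrite(f'pics/{sys.argv[1]}.png',np.hstack([A,B]))
E
python3 k.py k2
```

```text
24.7667 [ 457.9 -194.8  288. ] [-1.2 -1.4  0.5]
```

View pics/k2.png

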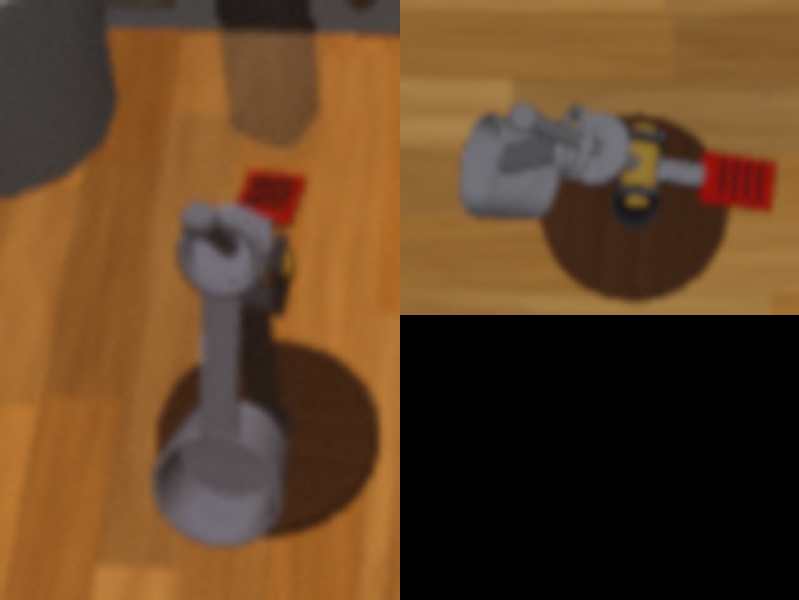

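move_arm([
  [255, 0, -0.01, 0, 0],
  [255, 0, -0.02, 0, 0],
  [255, 0, -0.03, 0, 0],
  [255, 0, -0.03, 0, 0],
  [255, 0, -0.03, 0, 0],
])

```text
t: 25.28
ee_pos: [429.9, -192.5, 288.3]
orientation: [2.296, 2.144, 0.0]
ft_force: [0.3, 0.0, 0.5]
width: 0.6
```

move_arm([
  [255, 0, 0, 0, 0],
  [255, 0, 0, 0, 0],
  [255, 0, 0, 0, 0],
  [255, 0, 0, 0, 0],
  [255, 0, 0, 0, 0],
])

```text
t: 25.7
ee_pos: [430.0, -192.6, 288.2]
orientation: [-2.296, -2.144, 0.0]
ft_force: [-0.5, 0.2, -0.3]
width: 0.4
```

move_arm([
  [255, 0, 0, 0, 0],
  [255, 0, 0, 0, 0],
  [255, 0, 0, 0, 0],
  [255, 0, 0, 0, 0],
  [255, 0, 0, 0, 0],
])

```text
t: 26.12
ee_pos: [429.9, -192.7, 288.3]
orientation: [2.297, 2.143, 0.0]
ft_force: [0.1, 0.0, 0.2]
width: 0.5
```

```bash
python3 k.py k3
python3 - <<'E'
from h import *
a=cv2.imread('pics/k2.png').astype(int);b=cv2.imread('pics/k3.png').astype(int);d=np.abs(a-b).max(2)
print((d[:,:400]>40).sum(),(d[:,400:]>40).sum())
cv2.imwrite('pics/k3s.png',get_image('scene'));get_image('top')
for n in("grinder_mid","bottle_mid","bowl_mid","cup_loop","cup_handle"):
  for c in('scene','top'):print(n,c,[np.round(d['location']) for d in place_of(c,n)])
E
```

```text
26.1167 [ 429.9 -192.7  288.3] [0.1 0.  0.2]
0 0
grinder_mid scene [array([431., 120.,  55.])]
grinder_mid top [array([427., 120.,  60.]), array([645., -52., 144.])]
bottle_mid scene [array([ 656., -317.,   83.]), array([636., -78., 192.])]
bottle_mid top [array([ 658., -318.,   84.])]
bowl_mid scene [array([717., 171.,  24.])]
bowl_mid top [array([716., 174.,  22.])]
cup_loop scene [array([ 424., -101.,   32.]), array([642., -76., 193.])]
cup_loop top [array([ 426., -101.,   39.]), array([644., -70., 190.])]
cup_handle scene [array([646., -48., 144.]), array([460., -51.,  37.])]
cup_handle top [array([452., -52.,  34.]), array([645., -54., 141.])]
```

View pics/k3s.png

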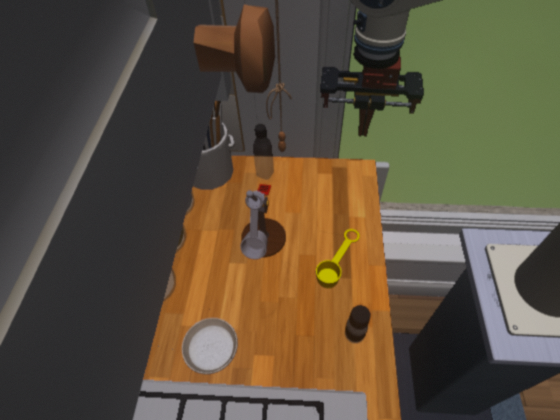

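View pics/k3.png

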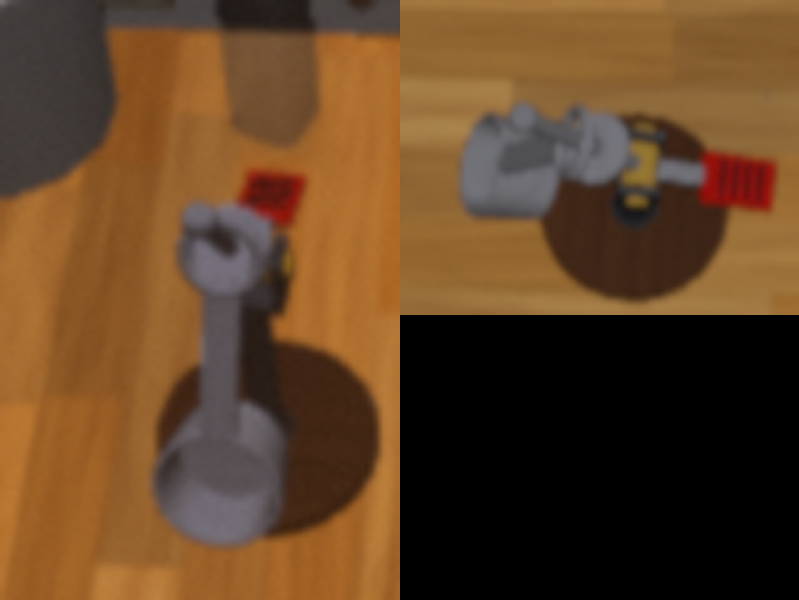

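The cup is hanging still: nothing moved between pictures 1.35 s apart. The loop is on the rod, the arm is at its stop, and the bystanders haven't moved. I'm handing the job in.

```bash
python3 -c "
from workcell import *
print(close_job())"
```

```text
the job is handed in; nothing more can be done
None
```

The steel cup is hanging by its loop on the raised arm, and I handed the job in at about 26 s. I pressed the red tab to its stop (about 20 N), which put the arm at about 60°. I then gripped the bare steel cup by its handle, slid the loop over the ball and down next to the collar, and eased the grip open.

**A fault I corrected:** releasing the cup let the arm drop to about 53°. I pressed the tab to its stop again with the cup already hanging, so that second press came after the hanging, outside the order you gave.

**Last checks:**
- **Arm:** the tip is back where 60° puts it in both the scene and top pictures.
- **Cup:** it hangs tilted outward rather than straight down, apparently held against the collar. Nothing changed between pictures 1.35 s apart.
- **Bystanders:** the grinder, bottle and salt bowl are where they started, within the few millimetres the networks can resolve.
- **Robot:** it is clear of everything.

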